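# Shelve the wet panel in the free drying bay

### The job

The freshly painted orange panel has to go into whichever bay of the wooden drying frame is free; the other bay already holds the dry blue panel, which stays where it is. First lift the loose white dust cover off the free bay and stand it level on the table clear of the frame, then gently push the orange panel by its edges, never touching its wet painted face, into the free bay squarely and fully home, until you feel it press firmly against the bay's back wall. Do not disturb the jar, the brush tin or the tape roll.

Things in the scene. Friction and masses are not known exactly. Their poses are not given: they have to be found in the camera images.
- frame: Wooden drying frame fixed to the table, walls 24 mm high, no floor. Three 14 mm walls centred at its x = -124, 0, +124 mm run from y = -44 (rounded noses) to +44 mm and make two bays 110 mm wide, open towards its -y side; a 14 mm back wall from y = +44 to +58 mm closes both. Origin: on the table, mid x; z up.
- near_bay_home (a point): On the table in the bay at the frame's x = -62 mm (nearer the robot): where the centre of a panel's underside lies when the panel is fully home (50 mm before the back wall). Axes as the frame's.
- far_bay_home (a point): The same point of the bay at the frame's x = +62 mm (farther from the robot). Axes as the frame's.
- wet_panel: Loose square plywood panel, 100 x 100 x 16 mm, about 0.16 kg, too wide to grasp, its top painted wet orange with cream dots. Lies flat on the table on the open (-y) side of the frame. Origin: centre of its underside; x and y along its edges, z up. When home it sticks 12 mm out of the bay.
- wet_face: The wet paint on the orange panel: an orange square 86 x 86 mm and 1.5 mm thick on the middle of the panel's top, leaving a bare rim 7 mm wide. Origin: centre of its underside, 16 mm above the panel's underside. Nothing may touch it.
- dry_panel: Loose panel of the same size with a dry blue painted top with pale dots, lying in one of the two bays, about 2 mm off its back wall. Origin: centre of its underside.
- cover: Loose white dust cover, 0.2 kg, over the free bay: plate 122 (x) by 116 (y) by 5 mm, its top 27 mm above the origin, on two 22 mm deep lips along its y ends, which hang before the bay's mouth and behind the back wall: raise it 25 mm before moving it sideways. Origin: at the lips' lower edge (2 mm above the table at first), plate middle at y = +15 mm. Axes as the frame's.
- cover_grip (a point): Centre of the cover's dark wooden handle bar: 14 mm wide (x), 60 mm long (y), 12 mm high, bar top 57 mm above the cover's origin, 18 mm of free space under the bar; at the plate's middle, 51 mm above the cover's origin. Axes as the cover's.
- jar: Bystander: paint jar with an aluminium lid, 72 mm across, 85 mm high. Origin: centre of its underside.
- brush_tin: Bystander: ribbed green tin 82 mm across and 100 mm high, with brushes and pens up to 170 mm high. Origin: centre of its underside.
- tape: Bystander: roll of masking tape lying flat, 90 mm across, 24 mm high. Origin: centre of its underside.
Mind the look-alikes: they are no part of the job. Several things have the shape of the cover; the one meant has the colours described above.

How it is judged:
By the outcome, as a careful person would: the job done as asked, in the order asked, and still so for the second after the job is handed in, with the robot touching nothing.
It also fails if it takes over 72 s, if anything falls off the work surface, if the arm or the gripper's body presses on something with over 40 N, if the wrist force passes 120 N, or if a joint passes its speed limit or range.

### The arm

A 7-joint arm with a two-finger parallel gripper is mounted at the origin on the work surface. World frame = base frame: x ahead of the robot, y to its left, z up, the work surface at z = 0. Lengths are in m, angles in rad, forces in N, time in s.
With the tool pointing down it reaches from about 0.425 to 0.8 m from the base axis. Payload 8.3 kg.
Tool frame: the origin (TCP) lies at the very end of the fingers, on their centre line; the grasp point (between the pads) lies 19 mm behind it (env.tcp_to_grasp is the distance from the TCP to the grasp point, in m); z points along the fingers, y is the line along which they close (so a half turn about z gives the same grasp; the last joint's range is limited). The gripper opens to 85 mm and grips with 20 to 120 N. Pads are 22 mm wide; open, the fingers measure 114 mm over their backs; the gripper's body (76 mm by 85 mm) begins 54 mm behind the grasp point. The pads swing forward as they close: fully open they stand 13 mm farther back than shut.
Start: joints at [-1.205, 0.383, 0.016, 1.37, -0.006, 1.388, -0.046], TCP at [0.26, 0.568, 0.231] pointing down, gripper open.
Joint ranges: [-2.95, 2.95], [-0.25, 2.06], [-1.52, 1.56], [0.18, 2.33], [-1.44, 4.58], [0.02, 2.06], [-3.01, 3.01]. Speed limits (rad/s): [2.39, 2.39, 3.01, 3.01, 3.14, 3.14, 3.14].

### API

Orientations are given as a rotation vector (axis times angle).
In Python, from workcell import env gives the robot as it stands. The module is installed in compiled form; this text tells all that it offers.
- The arm moves only by the tool send_rows, never from a script. Its argument "commands" is a list of rows, each a list of 5 numbers: the shift along the world's x, y, z in m, then the turn about the world's z in rad, then the finger opening in m, from 0 to 0.0854. In form: [[dx, dy, dz, yaw, jaw], ...]. A call has 1 to 20 rows; each row is the pose to reach, as a shift and turn from the pose commanded when the call began; what a row does not reach only later rows make up. A row lasts 1/8 s, in which the tool goes at most 62.5 mm and 10.7 degrees, less where a joint would pass 70% of its speed; a pose out of reach is approached as far as the arm can. A call with a gripper value outside its range is refused whole. The fingers move at their own pace and stop on an object; "newtons" is the grip in N (left out, the last holds). Time passes only in rows, so rows that repeat a pose let the fingers close. It gives the time, the measured TCP pose, the force, the opening and the grip force at its end, in the units of the state.
- env.sense(): the state, without advancing time (a new reading comes with each control period).
- env.snapshot(name): name is "scene" or "top" or "wrist"; returns (picture, depth): 480x640x3 uint8, blue, green, red; 480x640 float32, m along the optical axis (not along the pixel's ray), 0 where there is no reading.
- env.get_calibration(name): a dict with "fx", "fy", "cx", "cy" (pixels), "k1" (the pictures are not rectified: a ray, as slopes to the right and down, at radius r is drawn at 1 + k1 r^2 times it, then the intrinsics apply), "position" and "orientation" of the camera in the world; the wrist camera has in their place "T_tool_cam" (4x4, takes a point from camera to tool coordinates, whose origin is the TCP and whose axes are the flange's). Camera axes: x right, y down, z forward; pixel columns grow to the right and rows downward; lengths in m; the calibration is good to about 2 mm. A picture is of the moment at which its call begins: read the wrist's pose just before it. get_calibration takes no time and is no camera call.
- env.finish_job(): hands the job in; it is judged then, once.
The state is a dict: "clock": time; "joint_pos": joint angles; "qvel": joint speeds; "joint_efforts": joint torques, N m; "position": TCP position; "tcp_rot": TCP orientation; "contact_force": force on the tool from outside, world axes, zero at the start; "ft_torque": the same for the moment, N m; "gripper_width": finger opening in m; "finger_force": force on a finger pad.
Only numpy, scipy, OpenCV 4.12 (cv2) and the standard library are available. Lean on these libraries where they do the work, as an engineer would, in place of code of your own. Each camera call takes 0.05 s, during which the arm holds its last target. There are 200 camera calls.

## Working session

There is one attempt and no reset: what is moved stays moved. The work goes in short steps, Python scripts to look and compute and a tool call to move; the robot and the scene stay as the last step left them, time stands still between calls to the robot, and variables do not carry over. Pictures are saved under pics/ and viewed, at most 10 in all, crops included, and the job is handed in when it is done.

Besides the shell and the picture viewer there is one more tool, called after "Request:" in YAML: its name, and indented under it one key for each argument. send_rows: Moves the arm, as the interface text tells. Its arguments: {"type":"object","properties":{"commands":{"type":"array"},"newtons":{"type":"number"}},"required":["commands"]}

```bash
mkdir -p pics
cat > h.py <<'E'
import numpy as np, cv2
from scipy.spatial.transform import Rotation as R
from workcell import env
def cam(name):
    c=env.get_calibration(name); s=env.sense()
    if 'T_tool_cam' in c:
        T=np.eye(4);T[:3,:3]=R.from_rotvec(s['tcp_rot']).as_matrix();T[:3,3]=s['position']
        T=T@np.array(c['T_tool_cam'])
    else:
        T=np.eye(4);o=np.array(c['orientation'])
        T[:3,:3]=o if o.shape==(3,3) else R.from_rotvec(o).as_matrix() if o.size==3 else R.from_quat(o).as_matrix()
        T[:3,3]=c['position']
    return c,T
def rays(c,T,px):
    px=np.atleast_2d(px).astype(float)
    d=np.c_[(px[:,0]-c['cx'])/c['fx'],(px[:,1]-c['cy'])/c['fy']];u=d.copy()
    for _ in range(20): u=d/(1+c['k1']*(u**2).sum(1,keepdims=True))
    return np.c_[u,np.ones(len(u))]@T[:3,:3].T
def onz(c,T,px,z):
    r=rays(c,T,px);return T[:3,3]+r*((z-T[2,3])/r[:,2:])
def world(c,T,px,dep):
    px=np.atleast_2d(px);r=rays(c,T,px);z=dep[px[:,1].astype(int),px[:,0].astype(int)]
    return T[:3,3]+r*z[:,None]
def snap(name,fn):
    c,T=cam(name);im,d=env.snapshot(name);cv2.imwrite('pics/'+fn+'.png',im);np.savez('/tmp/'+fn+'.npz',im=im,d=d,T=T);return c,T,im,d
E
python3 - <<'E'
from h import *
print(env.get_calibration('top'),env.get_calibration('wrist')); print(env.sense())
snap('top','top0');snap('scene','scene0')
E
```

```text
{'fx': 514.563854176356, 'fy': 514.563854176356, 'cx': 319.27678953405064, 'cy': 231.27572650950202, 'k1': -0.06225760964991205, 'position': array([0.34881933, 0.02125692, 1.20436522]), 'orientation': array([-2.11395289,  2.1699997 , -0.17432696])} {'fx': 381.5345102495022, 'fy': 381.5345102495022, 'cx': 325.82010512395226, 'cy': 245.6235701305837, 'k1': 0.0003146612039939465, 'T_tool_cam': array([[-1.21155368e-04, -9.45758294e-01, -3.24871105e-01,
         8.44953494e-02],
       [ 9.99999798e-01, -3.17326835e-04,  5.50861986e-04,
        -4.55618560e-04],
       [-6.24072611e-04, -3.24870973e-01,  9.45758141e-01,
        -1.43765726e-01],
       [ 0.00000000e+00,  0.00000000e+00,  0.00000000e+00,
         1.00000000e+00]])}
{'clock': 0.0, 'joint_pos': array([-1.20487702,  0.3842409 ,  0.01636406,  1.37115124, -0.00633938,
        1.38817802, -0.04649579]), 'qvel': array([-0.000102  , -0.00034536,  0.00063434,  0.00126346, -0.00059962,
       -0.0005188 ,  0.00053285]), 'joint_efforts': array([ 1.80710545e-04, -6.27602720e+01,  8.44178181e-01, -3.71813142e+01,
        1.64546713e-02,  1.45026116e-02, -1.01231058e-05]), 'position': array([0.25961693, 0.56798452, 0.23027837]), 'tcp_rot': array([-6.68241946e-01, -3.06927011e+00,  2.95901155e-03]), 'contact_force': array([ 0.18858388, -0.01026535, -0.0005857 ]), 'ft_torque': array([-0.00337075, -0.00047645, -0.0107424 ]), 'finger_force': 0.0, 'gripper_width': 0.08526106823436062}
```

View pics/top0.png

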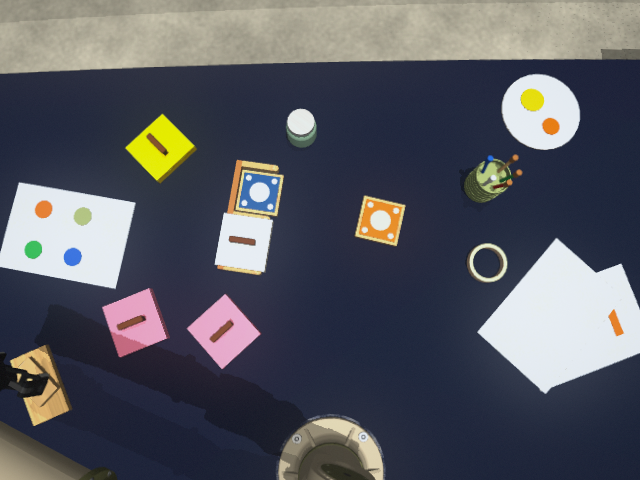

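View pics/scene0.png

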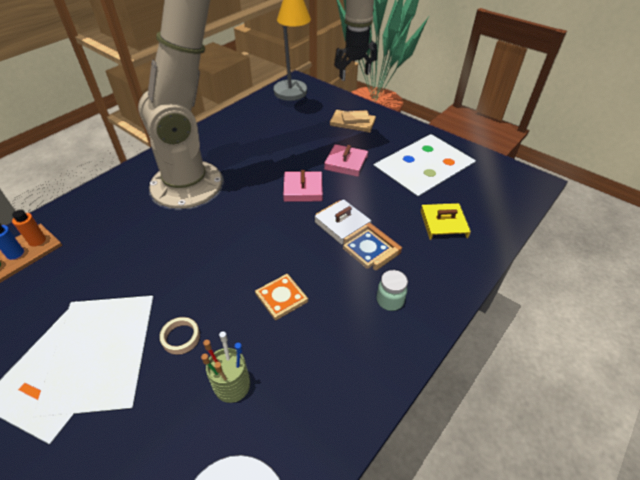

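The white cover with a brown bar at (243,243) in the top view sits on the near bay. The look-alikes are yellow (160,147), pink (135,322), pink (224,331) and wood (41,385). Only the white one matches the description and sits on the frame. The blue panel is in the far bay at (260,192), and the orange panel is at (381,220).

```bash
cat > m.py <<'E'
from h import *
def rect(mask,c,T,z,near,name):
    n,l,st,ce=cv2.connectedComponentsWithStats(mask.astype(np.uint8))
    i=[k for k in range(1,n) if st[k,4]>40]; i=min(i,key=lambda k:np.hypot(*(ce[k]-near)))
    k=cv2.findContours((l==i).astype(np.uint8),cv2.RETR_EXTERNAL,cv2.CHAIN_APPROX_NONE)[0]
    k=max(k,key=len)[:,0]
    p=onz(c,T,k,z)[:,:2]
    r=cv2.minAreaRect((p*1000).astype(np.float32))
    a=(r[2]+45)%90-45
    print(name,'c',np.round(r[0],1),'size',np.round(r[1],1),'ang mod90',round(a,1)); return r
E
python3 - <<'E'
from m import *
z=np.load('/tmp/top0.npz');im=z['im'];d=z['d'];T=z['T'];c=env.get_calibration('top')
h,s,v=cv2.split(cv2.cvtColor(im,cv2.COLOR_BGR2HSV))
rect((s<50)&(v>150),c,T,.029,(243,243),'cover')
rect((h<15)&(s>90)&(v<170)&(v>50),c,T,.059,(243,240),'bar')
rect((h>95)&(h<120)&(s>120)&(v>110),c,T,.0175,(260,192),'blue')
rect((h>5)&(h<18)&(s>170)&(v>180),c,T,.0175,(381,220),'orange')
rect((h>5)&(h<30)&(s>60)&(v>150),c,T,.016,(381,220),'panel')
for n,p in dict(jar=(301,120),tin=(488,182),tape=(487,263),ypad=(160,147),pink=(224,331),table=(330,200)).items(): print(n,world(c,T,p,d).round(3))
cv2.imwrite('pics/crop0.png',cv2.resize(im[140:300,190:430],None,fx=3.3,fy=3.3,interpolation=cv2.INTER_CUBIC))
E
```

```text
cover c [515.7 188. ] size [116.2 123.5] ang mod90 -9.9
bar c [514.7 187.9] size [57.7 11.6] ang mod90 -10.0
blue c [635.3 152.6] size [84.4 84.2] ang mod90 -9.7
orange c [ 560.1 -130.8] size [85.1 84.7] ang mod90 -15.1
panel c [ 559.4 -131. ] size [99.7 99.7] ang mod90 -14.9
jar [[0.785 0.048 0.084]]
tin [[ 0.618 -0.355  0.129]]
tape [[ 0.453 -0.384 -0.003]]
ypad [[0.74  0.38  0.055]]
pink [[0.314 0.229 0.053]]
table [[ 0.614 -0.015  0.002]]
```

View pics/crop0.png

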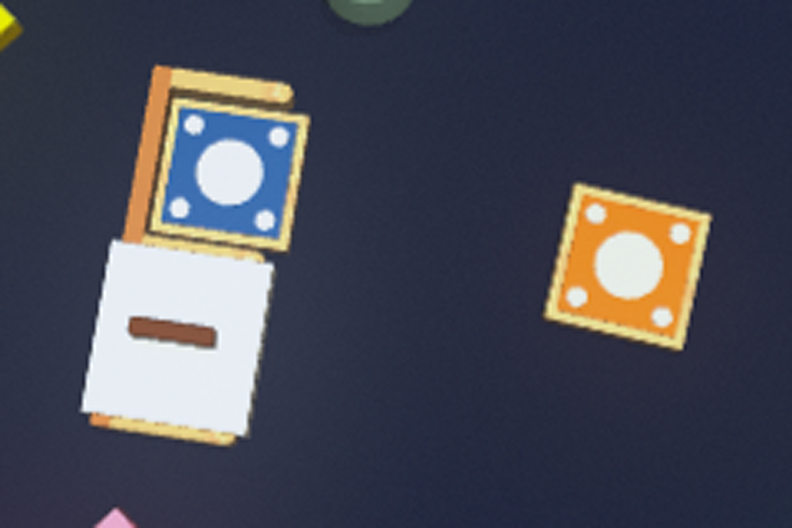

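The crop confirms it: the white cover with the brown bar lies over the near bay, and the frame's yaw is about -10°. I'll grasp the bar across its width.

Request:
send_rows:
  commands:
    - [0.255, -0.38, -0.05, -1.316, 0.06]
    - [0.255, -0.38, -0.05, -1.316, 0.06]
    - [0.255, -0.38, -0.05, -1.316, 0.06]
    - [0.255, -0.38, -0.05, -1.316, 0.06]
    - [0.255, -0.38, -0.05, -1.316, 0.06]
    - [0.255, -0.38, -0.05, -1.316, 0.06]
    - [0.255, -0.38, -0.05, -1.316, 0.06]
    - [0.255, -0.38, -0.05, -1.316, 0.06]
    - [0.255, -0.38, -0.05, -1.316, 0.06]
    - [0.255, -0.38, -0.05, -1.316, 0.06]
    - [0.255, -0.38, -0.1, -1.316, 0.06]
    - [0.255, -0.38, -0.1, -1.316, 0.06]
    - [0.255, -0.38, -0.1, -1.316, 0.06]

```text
clock: 1.72
position: [0.5149, 0.1895, 0.1325]
tcp_rot: [-2.404, -2.022, -0.001]
contact_force: [-0.2, 0.2, 0.7]
gripper_width: 0.0601
finger_force: 0.0
```

Run:
```python
from m import *
s=env.sense();print(s['position'],s['tcp_rot'],s['joint_pos'])
c,T,im,d=snap('wrist','w1')
h,s,v=cv2.split(cv2.cvtColor(im,cv2.COLOR_BGR2HSV))
rect((s<60)&(v>140),c,T,.029,(320,200),'cover')
rect(((h<18)|(h>170))&(s>80)&(v<170)&(v>30),c,T,.059,(320,250),'bar')
```

```text
[0.5148513  0.18952915 0.13251651] [-2.40429960e+00 -2.02199551e+00 -1.04742907e-03] [-0.75801445  0.30227683  0.42047959  1.73711521 -0.13509362  1.13007903
 -0.46902765]
cover c [519.1 187.6] size [118.8 128.2] ang mod90 -9.9
bar c [516.5 189.3] size [61.9 13.1] ang mod90 -10.0
```

View pics/w1.png

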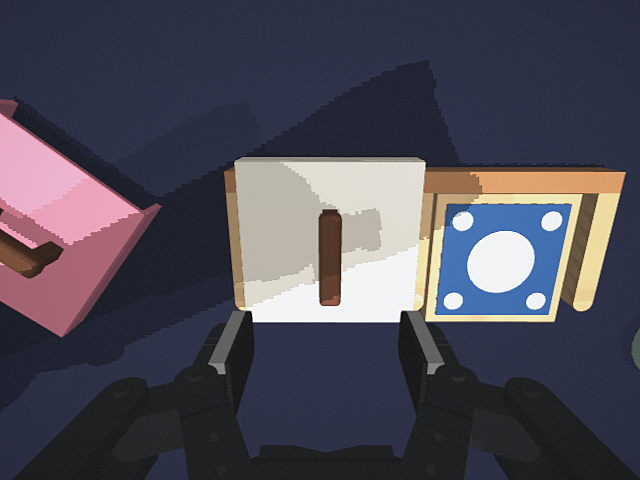

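The view shows the cover's bar at (330,257), centred between the fingers. Descend, grip and lift.

Request:
send_rows:
  commands:
    - [0.001, 0, -0.045, 0, 0.06]
    - [0.001, 0, -0.07, 0, 0.06]
    - [0.001, 0, -0.085, 0, 0.05]
    - [0.001, 0, -0.093, 0, 0.04]
    - [0.001, 0, -0.093, 0, 0.03]
    - [0.001, 0, -0.093, 0, 0.0]
    - [0.001, 0, -0.093, 0, 0.0]
    - [0.001, 0, -0.093, 0, 0.0]
    - [0.001, 0, -0.093, 0, 0.0]
  newtons: 40

```text
clock: 2.9
position: [0.5166, 0.1887, 0.0394]
tcp_rot: [2.406, 2.02, 0.003]
contact_force: [-1.0, -0.0, 6.0]
gripper_width: 0.0132
finger_force: 40.1
```

Request:
send_rows:
  commands:
    - [0, 0, 0.01, 0, 0.0]
    - [0, 0, 0.025, 0, 0.0]
    - [0, 0, 0.045, 0, 0.0]
    - [0, 0, 0.065, 0, 0.0]
    - [0, 0, 0.07, 0, 0.0]
    - [0.005, 0.04, 0.07, 0, 0.0]
    - [0.01, 0.09, 0.07, 0, 0.0]
    - [0.015, 0.14, 0.07, 0, 0.0]
    - [0.02, 0.17, 0.07, 0, 0.0]
    - [0.02, 0.18, 0.07, 0, 0.0]
    - [0.02, 0.18, 0.05, 0, 0.0]
    - [0.02, 0.18, 0.03, 0, 0.0]
    - [0.02, 0.18, 0.015, 0, 0.0]
    - [0.02, 0.18, 0.007, 0, 0.0]
    - [0.02, 0.18, 0.003, 0, 0.0]
    - [0.02, 0.18, 0.003, 0, 0.0]

```text
clock: 4.9
position: [0.536, 0.3684, 0.0414]
tcp_rot: [-2.406, -2.02, -0.0]
contact_force: [0.5, 0.1, -2.9]
gripper_width: 0.013
finger_force: 39.2
```

Request:
send_rows:
  commands:
    - [0, 0, -0.002, 0, 0.0]
    - [0, 0, -0.004, 0, 0.0]
    - [0, 0, -0.0045, 0, 0.0]
    - [0, 0, -0.0045, 0, 0.0]

```text
clock: 5.4
position: [0.5361, 0.3687, 0.0375]
tcp_rot: [-2.406, -2.02, -0.001]
contact_force: [-1.5, -1.0, 5.2]
gripper_width: 0.0131
finger_force: 40.0
```

Touched down. Release, rise, and look at the frame without the cover.

Request:
send_rows:
  commands:
    - [0, 0, 0, 0, 0.03]
    - [0, 0, 0, 0, 0.05]
    - [0, 0, 0, 0, 0.05]
    - [0, 0, 0.03, 0, 0.05]
    - [0, 0, 0.08, 0, 0.05]
    - [0, 0, 0.14, 0, 0.05]
    - [-0.01, -0.05, 0.18, 0, 0.03]
    - [-0.02, -0.1, 0.19, 0, 0.0]
    - [-0.02, -0.16, 0.19, 0, 0.0]
    - [-0.02, -0.2, 0.19, 0, 0.0]
    - [-0.02, -0.24, 0.19, 0, 0.0]
    - [-0.02, -0.24, 0.19, 0, 0.0]

```text
clock: 6.9
position: [0.5163, 0.1241, 0.2273]
tcp_rot: [2.412, 2.012, 0.001]
contact_force: [0.1, 0.2, 0.3]
gripper_width: 0.0
finger_force: 0.0
```

Run:
```python
from m import *
s=env.sense();print(s['position'],s['contact_force'])
snap('wrist','w2'); snap('top','top2')
a=cv2.imread('pics/w2.png');b=cv2.imread('pics/top2.png')[90:330,60:440]
cv2.imwrite('pics/v2.png',np.vstack([cv2.resize(a,(400,300)),cv2.resize(b,(400,253))]))
```

```text
[0.51626207 0.12412417 0.22732548] [0.1370002  0.17651303 0.25427179]
```

View pics/w2.png

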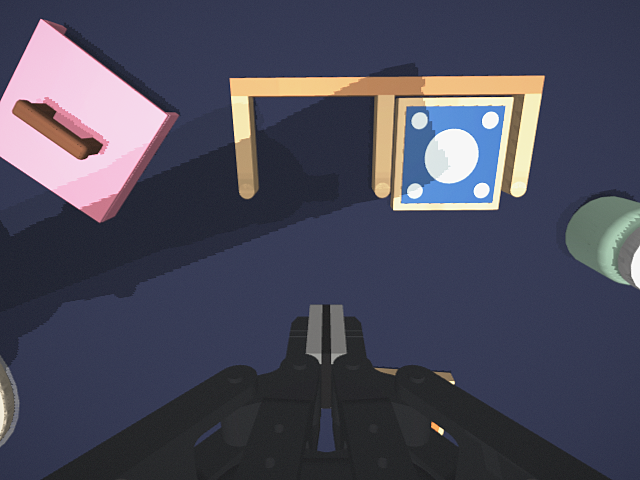

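View pics/v2.png

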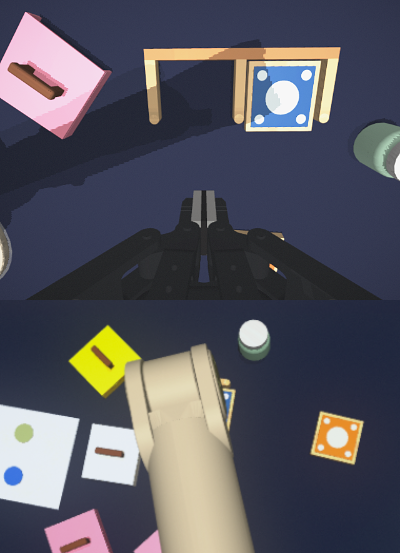

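In the wrist view the near bay is empty, between its walls at x≈255 and 376 (rows 97–192). The cover stands on the table in the clear. Next I'll compute the frame geometry.

Run:
```python
from m import *
z=np.load('/tmp/w2.npz');T=z['T'];c=env.get_calibration('wrist')
P=onz(c,T,[(232,77),(543,76),(254,97),(374,97),(258,185),(376,185),(248,198),(382,198),(518,197)],.024)[:,:2]*1000
print(P.round(1))
t=np.radians(-10);A=np.array([[np.cos(t),np.sin(t)],[-np.sin(t),np.cos(t)]])
print((A@P.T).T.round(1))
print('panel in frame axes',A@[559.7,-131],'blue',A@[635.3,152.6])
for n in ('top2',):
  z=np.load('/tmp/top2.npz');T=z['T'];c=env.get_calibration('top')
  h,s,v=cv2.split(cv2.cvtColor(z['im'],cv2.COLOR_BGR2HSV))
  rect((h>5)&(h<30)&(s>60)&(v>150),c,T,.016,(381,220),'panel')
```

```text
[[459.  249.8]
 [714.6 203.9]
 [473.4 231.4]
 [573.5 213.1]
 [459.  157.9]
 [564.8 138.6]
 [447.1 147.9]
 [568.6 125.6]
 [692.1 104. ]]
[[408.7 325.7]
 [668.3 324.9]
 [426.  310. ]
 [527.8 309.4]
 [424.6 235.2]
 [532.2 234.5]
 [414.6 223.3]
 [538.2 222.5]
 [663.5 222.6]]
panel in frame axes [573.94481064 -31.8189306 ] blue [599.14965358 260.60035038]
panel c [ 559.4 -131. ] size [99.7 99.7] ang mod90 -15.0
```

Frame axes (u, v at yaw -10°): bay centre u≈476.5, back wall v≈311, mouth v≈223. The panel is at (574,-32), turned -5° relative to the frame. Plan: push its far edge with two spread fingers towards -u, which squares it, then push its -v edge home. Go to the far side first.

Request:
send_rows:
  commands:
    - [0.13, -0.274, 0, 1.571, 0.05]
    - [0.13, -0.274, 0, 1.571, 0.05]
    - [0.13, -0.274, 0, 1.571, 0.05]
    - [0.13, -0.274, 0, 1.571, 0.05]
    - [0.13, -0.274, 0, 1.571, 0.05]
    - [0.13, -0.274, 0, 1.571, 0.05]
    - [0.13, -0.274, 0, 1.571, 0.05]
    - [0.13, -0.274, 0, 1.571, 0.05]
    - [0.13, -0.274, 0, 1.571, 0.05]
    - [0.13, -0.274, -0.05, 1.571, 0.05]
    - [0.13, -0.274, -0.11, 1.571, 0.05]
    - [0.13, -0.274, -0.16, 1.571, 0.05]
    - [0.13, -0.274, -0.19, 1.571, 0.05]
    - [0.13, -0.274, -0.19, 1.571, 0.05]

```text
clock: 8.75
position: [0.6442, -0.1431, 0.0333]
tcp_rot: [-0.269, -3.124, -0.002]
contact_force: [-0.4, -0.6, 0.1]
gripper_width: 0.05
finger_force: 0.0
```

Run:
```python
from m import *
s=env.sense();print(s['position'],s['tcp_rot'],s['contact_force'])
c,T,im,d=snap('wrist','w3')
# depth-based lowest finger points
g=np.stack(np.meshgrid(np.arange(640),np.arange(480)),-1).reshape(-1,2)[::3]
m=(d[g[:,1],g[:,0]]>0)&(d[g[:,1],g[:,0]]<.19); g=g[m]
W=world(c,T,g,d); Ti=R.from_rotvec(s['tcp_rot']).as_matrix(); L=(W-s['position'])@Ti*1000
k=(L[:,2]>-40); L=L[k];print(L.shape, L[:,2].max() if len(L) else 0)
for lo in range(-40,20,5):
    q=L[(L[:,2]>=lo)&(L[:,2]<lo+5)]
    if len(q): print(lo,q[:,0].min().round(),q[:,0].max().round(),np.abs(q[:,1]).min().round(),np.abs(q[:,1]).max().round())
h,s,v=cv2.split(cv2.cvtColor(im,cv2.COLOR_BGR2HSV))
rect((h>5)&(h<30)&(s>60)&(v>100),c,T,.016,(320,200),'panel')
```

```text
[ 0.64415646 -0.14313698  0.03328551] [-2.68551888e-01 -3.12373348e+00 -1.88965214e-03] [-0.41494639 -0.63514769  0.07857203]
(58811, 3) 35.6377958142776
-40 -10.0 13.0 24.0 38.0
-35 -10.0 13.0 24.0 39.0
-30 -11.0 13.0 24.0 39.0
-25 -10.0 13.0 24.0 39.0
-20 -10.0 13.0 24.0 39.0
-15 -10.0 13.0 24.0 38.0
-10 -10.0 12.0 24.0 32.0
-5 -7.0 6.0 25.0 25.0
10 35.0 124.0 0.0 53.0
15 30.0 124.0 0.0 58.0
panel c [ 563.2 -133.3] size [100.3  95.3] ang mod90 -14.9
```

View pics/w3.png

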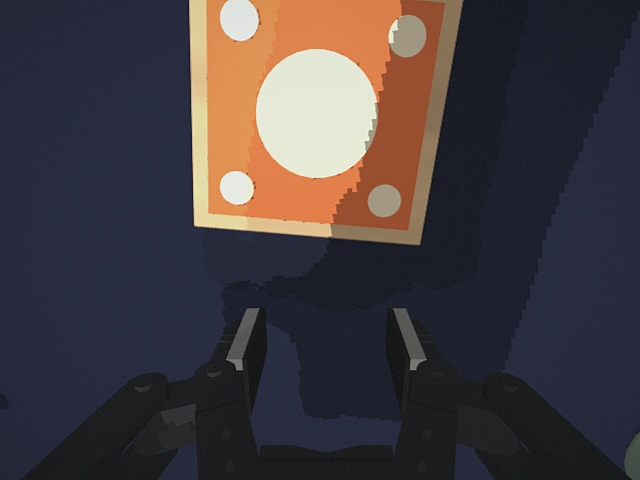

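The panel's near edge is about 23 mm ahead of the finger faces. Lower, then push along -u.

Request:
send_rows:
  commands:
    - [0, 0, -0.02, 0, 0.05]
    - [0, 0, -0.032, 0, 0.05]
    - [0, 0, -0.033, 0, 0.05]
    - [-0.0079, 0.0014, -0.033, 0, 0.05]
    - [-0.0158, 0.0028, -0.033, 0, 0.05]
    - [-0.0197, 0.0035, -0.033, 0, 0.05]
    - [-0.0236, 0.0042, -0.033, 0, 0.05]
    - [-0.0276, 0.0049, -0.033, 0, 0.05]
    - [-0.0315, 0.0056, -0.033, 0, 0.05]
    - [-0.0355, 0.0063, -0.033, 0, 0.05]
    - [-0.0394, 0.0069, -0.033, 0, 0.05]
    - [-0.0443, 0.0078, -0.033, 0, 0.05]
    - [-0.0492, 0.0087, -0.033, 0, 0.05]
    - [-0.0542, 0.0096, -0.033, 0, 0.05]
    - [-0.0591, 0.0104, -0.033, 0, 0.05]
    - [-0.0591, 0.0104, -0.033, 0, 0.05]

```text
clock: 10.8
position: [0.5857, -0.135, 0.0034]
tcp_rot: [-0.273, -3.128, -0.0]
contact_force: [0.4, -0.2, -0.2]
gripper_width: 0.0501
finger_force: 0.2
```

```bash
cat > look.py <<'E'
from m import *
import sys
s=env.sense();p=s['position'];t=np.radians(-10);A=np.array([[np.cos(t),np.sin(t)],[-np.sin(t),np.cos(t)]])
print('tcp',p.round(4),'uv',(A@p[:2]*1000).round(1),'F',s['contact_force'].round(1))
c,T,im,d=snap('top',sys.argv[1])
h,sa,v=cv2.split(cv2.cvtColor(im,cv2.COLOR_BGR2HSV))
for f,z,n in (((h>5)&(h<18)&(sa>170)&(v>90),.0175,'orange'),((h>95)&(h<120)&(sa>120)&(v>110),.0175,'blue')):
    r=rect(f,c,T,z,[float(x) for x in sys.argv[2:4]] if n=='orange' else (260,192),n);print(n,'uv',(A@r[0]).round(1))
E
python3 look.py top3 385 240
```

```text
tcp [ 0.5857 -0.135   0.0034] uv [600.2 -31.3] F [ 0.4 -0.2 -0.2]
orange c [ 784.8 -562.7] size [37.8 39.7] ang mod90 -6.1
orange uv [ 870.6 -417.9]
blue c [635.3 152.6] size [84.4 84.2] ang mod90 -9.7
blue uv [599.2 260.6]
```

Request:
send_rows:
  commands:
    - [-0.0049, 0.0009, 0, 0, 0.05]
    - [-0.0098, 0.0017, 0, 0, 0.05]
    - [-0.0148, 0.0026, 0, 0, 0.05]
    - [-0.0197, 0.0035, 0, 0, 0.05]
    - [-0.0246, 0.0043, 0, 0, 0.05]
    - [-0.0295, 0.0052, 0, 0, 0.05]
    - [-0.0345, 0.0061, 0, 0, 0.05]
    - [-0.0394, 0.0069, 0, 0, 0.05]
    - [-0.0443, 0.0078, 0, 0, 0.05]
    - [-0.0492, 0.0087, 0, 0, 0.05]
    - [-0.0542, 0.0096, 0, 0, 0.05]
    - [-0.0581, 0.0102, 0, 0, 0.05]
    - [-0.0611, 0.0108, 0, 0, 0.05]
    - [-0.0611, 0.0108, 0, 0, 0.05]
    - [-0.0414, 0.0073, 0, 0, 0.05]
    - [-0.0314, 0.0073, 0.04, 0, 0.05]
    - [-0.0214, 0.0073, 0.1, 0, 0.05]
    - [0.0, 0.0, 0.16, 0, 0.05]
    - [0.0, 0.0, 0.16, 0, 0.05]

```text
clock: 13.22
position: [0.5905, -0.1364, 0.1694]
tcp_rot: [0.272, 3.12, -0.002]
contact_force: [-0.3, -0.3, -0.1]
gripper_width: 0.05
finger_force: 0.0
```

Run:
```python
from m import *
s=env.sense();p=s['position'];t=np.radians(-10);A=np.array([[np.cos(t),np.sin(t)],[-np.sin(t),np.cos(t)]])
print(p,A@p[:2]*1000)
c,T,im,d=snap('wrist','w4')
h,s,v=cv2.split(cv2.cvtColor(im,cv2.COLOR_BGR2HSV))
r=rect((h>3)&(h<18)&(s>150)&(v>60),c,T,.0175,(320,150),'orange');print(A@r[0])
r=rect((h>3)&(h<30)&(s>60)&(v>60),c,T,.016,(320,150),'panel');print(A@r[0])
```

```text
[ 0.59048389 -0.13644681  0.16935246] [605.20684771 -31.83742084]
orange c [ 472.2 -112.1] size [67.9 69.2] ang mod90 -10.0
[484.45000047 -28.39103627]
panel c [ 474.2 -121.5] size [100.4  77.2] ang mod90 -10.0
[488.09961507 -37.32931338]
```

The panel is square (-10°) at u≈476.7, v≈-37. Move round to its -v edge.

Request:
send_rows:
  commands:
    - [-0.138, -0.068, 0, -1.571, 0.05]
    - [-0.138, -0.068, 0, -1.571, 0.05]
    - [-0.138, -0.068, 0, -1.571, 0.05]
    - [-0.138, -0.068, 0, -1.571, 0.05]
    - [-0.138, -0.068, 0, -1.571, 0.05]
    - [-0.138, -0.068, 0, -1.571, 0.05]
    - [-0.138, -0.068, 0, -1.571, 0.05]
    - [-0.138, -0.068, 0, -1.571, 0.05]
    - [-0.138, -0.068, 0, -1.571, 0.05]
    - [-0.138, -0.068, -0.04, -1.571, 0.05]
    - [-0.138, -0.068, -0.09, -1.571, 0.05]
    - [-0.138, -0.068, -0.13, -1.571, 0.05]
    - [-0.138, -0.068, -0.13, -1.571, 0.05]

```text
clock: 14.9
position: [0.445, -0.2019, 0.0303]
tcp_rot: [-2.401, -2.015, 0.008]
contact_force: [0.9, 0.5, 1.2]
gripper_width: 0.0499
finger_force: 0.0
```

```bash
cat > wl.py <<'E'
from m import *
import sys
s=env.sense();p=s['position'];t=np.radians(-10);A=np.array([[np.cos(t),np.sin(t)],[-np.sin(t),np.cos(t)]])
x=R.from_rotvec(s['tcp_rot']).as_matrix()[:,1];print('tcp',p.round(4),'uv',(A@p[:2]*1000).round(1),'yaw',np.degrees(np.arctan2(x[1],x[0])).round(2),'F',s['contact_force'].round(1))
c,T,im,d=snap('wrist',sys.argv[1])
h,sa,v=cv2.split(cv2.cvtColor(im,cv2.COLOR_BGR2HSV))
r=rect((h>3)&(h<18)&(sa>150)&(v>60),c,T,.0175,(320,200),'orange');print((A@r[0]).round(1))
r=rect((h>3)&(h<30)&(sa>60)&(v>60),c,T,.016,(320,200),'panel');print((A@r[0]).round(1))
E
python3 wl.py w5
```

```text
tcp [ 0.445  -0.2019  0.0303] uv [ 473.3 -121.6] yaw -9.98 F [0.9 0.5 1.2]
orange c [ 462.8 -122.3] size [81.4 86.6] ang mod90 -10.0
[477. -40.]
panel c [ 462.3 -125.4] size [ 88.5 100.5] ang mod90 -10.0
[477.1 -43.2]
```

Request:
send_rows:
  commands:
    - [0, 0, -0.02, 0, 0.05]
    - [0, 0, -0.03, 0, 0.05]
    - [0, 0, -0.03, 0, 0.05]
    - [0.0017, 0.0098, -0.03, 0, 0.05]
    - [0.0035, 0.0197, -0.03, 0, 0.05]
    - [0.0042, 0.0236, -0.03, 0, 0.05]
    - [0.0049, 0.0276, -0.03, 0, 0.05]
    - [0.0063, 0.0355, -0.03, 0, 0.05]
    - [0.0076, 0.0433, -0.03, 0, 0.05]
    - [0.009, 0.0512, -0.03, 0, 0.05]
    - [0.0104, 0.0591, -0.03, 0, 0.05]
    - [0.0118, 0.067, -0.03, 0, 0.05]
    - [0.0132, 0.0749, -0.03, 0, 0.05]
    - [0.0146, 0.0827, -0.03, 0, 0.05]
    - [0.016, 0.0906, -0.03, 0, 0.05]
    - [0.0174, 0.0985, -0.03, 0, 0.05]
    - [0.0188, 0.1064, -0.03, 0, 0.05]
    - [0.0201, 0.1143, -0.03, 0, 0.05]
    - [0.0208, 0.1182, -0.03, 0, 0.05]

```text
clock: 17.32
position: [0.4696, -0.0842, 0.0037]
tcp_rot: [-2.405, -2.021, -0.0]
contact_force: [-1.1, -2.4, 1.5]
gripper_width: 0.0499
finger_force: 1.2
```

```bash
python3 wl.py w6
```

```text
tcp [ 0.4696 -0.0842  0.0037] uv [477.1  -1.4] yaw -9.93 F [-1.1 -2.4  1.5]
orange c [479.3 -24.2] size [86.3 86.6] ang mod90 -9.9
[476.2  59.4]
panel c [479.4 -24.3] size [ 99.9 100.3] ang mod90 -9.9
[476.3  59.3]
```

Tracking is square and centred. Continue to the mouth.

Request:
send_rows:
  commands:
    - [0.0014, 0.0079, 0, 0, 0.05]
    - [0.0028, 0.0158, 0, 0, 0.05]
    - [0.0042, 0.0236, 0, 0, 0.05]
    - [0.0056, 0.0315, 0, 0, 0.05]
    - [0.0069, 0.0394, 0, 0, 0.05]
    - [0.0083, 0.0473, 0, 0, 0.05]
    - [0.0097, 0.0551, 0, 0, 0.05]
    - [0.0111, 0.063, 0, 0, 0.05]
    - [0.0125, 0.0709, 0, 0, 0.05]
    - [0.0139, 0.0788, 0, 0, 0.05]
    - [0.0153, 0.0867, 0, 0, 0.05]
    - [0.0167, 0.0945, 0, 0, 0.05]
    - [0.0174, 0.0985, 0, 0, 0.05]
    - [0.0174, 0.0985, 0, 0, 0.05]

```text
clock: 19.12
position: [0.4871, 0.014, 0.0038]
tcp_rot: [-2.405, -2.021, -0.0]
contact_force: [0.1, -0.0, -0.1]
gripper_width: 0.0502
finger_force: 0.0
```

```bash
python3 wl.py w7
```

```text
tcp [0.4871 0.014  0.0038] uv [477.2  98.3] yaw -9.93 F [ 0.1 -0.  -0.1]
orange c [496.8  74.4] size [86.6 86.7] ang mod90 -9.9
[476.3 159.6]
panel c [496.9  74.4] size [100.1 100.4] ang mod90 -9.9
[476.4 159.6]
```

View pics/w7.png

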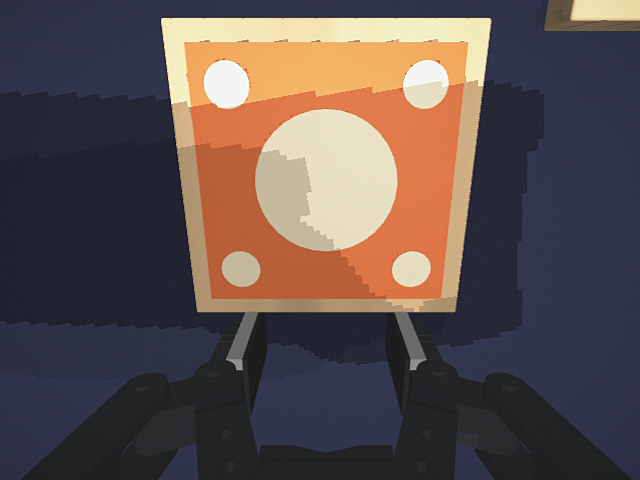

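The panel sits square against both fingers, with its bare rim at the contact (row 312). The blue panel's corner is at (545,15). Ease into the mouth.

Request:
send_rows:
  commands:
    - [0.0009, 0.0049, 0, 0, 0.05]
    - [0.0017, 0.0098, 0, 0, 0.05]
    - [0.0026, 0.0148, 0, 0, 0.05]
    - [0.0035, 0.0197, 0, 0, 0.05]
    - [0.0043, 0.0246, 0, 0, 0.05]
    - [0.0052, 0.0295, 0, 0, 0.05]
    - [0.0061, 0.0345, 0, 0, 0.05]
    - [0.0061, 0.0345, 0, 0, 0.05]

```text
clock: 20.18
position: [0.4931, 0.0489, 0.0037]
tcp_rot: [-2.405, -2.021, -0.001]
contact_force: [0.0, -0.4, -0.7]
gripper_width: 0.0502
finger_force: 0.0
```

```bash
python3 wl.py w8
```

```text
tcp [0.4931 0.0489 0.0037] uv [477.1 133.8] yaw -9.91 F [ 0.  -0.4 -0.7]
orange c [502.9 109. ] size [86.6 86.6] ang mod90 -9.9
[476.3 194.7]
panel c [517.8 108.9] size [105.1 179.1] ang mod90 -9.9
[491.  197.2]
```

View pics/w8.png

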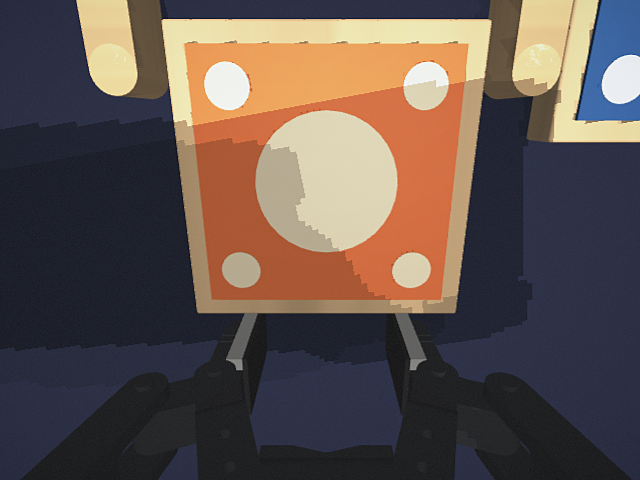

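The panel is entering the mouth, centred: the noses are at x≈113 and 537 (mid 325) and the panel's middle is at 326. Continue, slowing near home.

Request:
send_rows:
  commands:
    - [0.0009, 0.0049, 0, 0, 0.05]
    - [0.0017, 0.0098, 0, 0, 0.05]
    - [0.0026, 0.0148, 0, 0, 0.05]
    - [0.0035, 0.0197, 0, 0, 0.05]
    - [0.0043, 0.0246, 0, 0, 0.05]
    - [0.0052, 0.0295, 0, 0, 0.05]
    - [0.0061, 0.0345, 0, 0, 0.05]
    - [0.0069, 0.0394, 0, 0, 0.05]
    - [0.0078, 0.0443, 0, 0, 0.05]
    - [0.0087, 0.0492, 0, 0, 0.05]
    - [0.0096, 0.0542, 0, 0, 0.05]
    - [0.0101, 0.0571, 0, 0, 0.05]
    - [0.0104, 0.0591, 0, 0, 0.05]
    - [0.0108, 0.0611, 0, 0, 0.05]
    - [0.0108, 0.0611, 0, 0, 0.05]

```text
clock: 22.1
position: [0.5039, 0.1094, 0.0038]
tcp_rot: [-2.406, -2.02, -0.0]
contact_force: [-0.8, 0.4, -0.5]
gripper_width: 0.0499
finger_force: 0.0
```

```bash
python3 wl.py w9
```

```text
tcp [0.5039 0.1094 0.0038] uv [477.3 195.2] yaw -9.96 F [-0.8  0.4 -0.5]
orange c [513.7 169.3] size [86.4 86.6] ang mod90 -10.0
[476.5 256. ]
panel c [536.6 168. ] size [105.2 195.8] ang mod90 -10.0
[499.3 258.6]
```

Home is about 5 mm further. Creep 1 mm at a time and watch the force.

Request:
send_rows:
  commands:
    - [0.0002, 0.001, 0, 0, 0.05]
    - [0.0003, 0.002, 0, 0, 0.05]
    - [0.0005, 0.003, 0, 0, 0.05]
    - [0.0007, 0.0039, 0, 0, 0.05]
    - [0.0009, 0.0049, 0, 0, 0.05]
    - [0.0009, 0.0049, 0, 0, 0.05]

```text
clock: 22.9
position: [0.5048, 0.1141, 0.0038]
tcp_rot: [2.406, 2.02, 0.0]
contact_force: [-0.4, -2.6, 1.4]
gripper_width: 0.0502
finger_force: 1.1
```

Request:
send_rows:
  commands:
    - [0.0001, 0.0007, 0, 0, 0.05]
    - [0.0002, 0.0014, 0, 0, 0.05]
    - [0.0002, 0.0014, 0, 0, 0.05]

```text
clock: 23.28
position: [0.5048, 0.1141, 0.0038]
tcp_rot: [2.407, 2.018, -0.002]
contact_force: [-0.6, -6.8, 4.4]
gripper_width: 0.0499
finger_force: 3.3
```

It has stopped moving and the force is rising, so it's against the back wall. Press more firmly.

Request:
send_rows:
  commands:
    - [0.0002, 0.001, 0, 0, 0.05]
    - [0.0004, 0.002, 0, 0, 0.05]
    - [0.0005, 0.003, 0, 0, 0.05]
    - [0.0005, 0.003, 0, 0, 0.05]
    - [0.0005, 0.003, 0, 0, 0.05]

```text
clock: 23.9
position: [0.5048, 0.1142, 0.0037]
tcp_rot: [2.408, 2.015, -0.006]
contact_force: [-3.9, -14.9, 8.7]
gripper_width: 0.05
finger_force: 7.5
```

```bash
python3 wl.py w10
```

```text
tcp [0.5048 0.1142 0.0037] uv [477.3 200.2] yaw -10.15 F [ -3.9 -14.9   8.7]
orange c [514.5 173.9] size [86.5 86.7] ang mod90 -10.0
[476.5 260.7]
panel c [537.8 171.7] size [107.1 197.3] ang mod90 -10.2
[499.8 262.4]
```

Pressed at 15 N with no movement. A touch more, then back straight off and up.

Request:
send_rows:
  commands:
    - [0.0002, 0.001, 0, 0, 0.05]
    - [0.0003, 0.0018, 0, 0, 0.05]
    - [0.0003, 0.0018, 0, 0, 0.05]
    - [0.0003, 0.0018, 0, 0, 0.05]

```text
clock: 24.45
position: [0.5049, 0.1143, 0.0037]
tcp_rot: [2.409, 2.013, -0.009]
contact_force: [-5.7, -19.4, 12.1]
gripper_width: 0.0499
finger_force: 10.1
```

Request:
send_rows:
  commands:
    - [-0.0005, -0.003, 0, 0, 0.05]
    - [-0.001, -0.006, 0, 0, 0.05]
    - [-0.0026, -0.015, 0, 0, 0.05]
    - [-0.007, -0.04, 0, 0, 0.05]
    - [-0.01, -0.06, 0.03, 0, 0.05]
    - [-0.01, -0.08, 0.09, 0, 0.05]
    - [-0.01, -0.12, 0.15, 0, 0.05]
    - [-0.01, -0.18, 0.2, 0, 0.05]
    - [-0.01, -0.23, 0.2, 0, 0.05]
    - [-0.01, -0.28, 0.2, 0, 0.05]
    - [-0.01, -0.32, 0.2, 0, 0.05]
    - [-0.01, -0.32, 0.2, 0, 0.05]
    - [-0.01, -0.32, 0.2, 0, 0.05]

```text
clock: 26.08
position: [0.4958, -0.1988, 0.2034]
tcp_rot: [-2.404, -2.02, -0.0]
contact_force: [0.5, 1.1, -0.0]
gripper_width: 0.0502
finger_force: 0.0
```

```bash
python3 look.py top9 245 245
python3 - <<'E'
import cv2
cv2.imwrite('pics/c9.png',cv2.resize(cv2.imread('pics/top9.png')[90:330,60:440],None,fx=2,fy=2))
E
```

```text
tcp [ 0.4958 -0.1988  0.2034] uv [ 522.8 -109.7] F [ 0.5  1.1 -0. ]
orange c [514.1 175.6] size [85.2 84.7] ang mod90 -10.1
orange uv [475.8 262.2]
blue c [635.3 152.6] size [84.4 84.2] ang mod90 -9.7
blue uv [599.2 260.6]
```

View pics/c9.png

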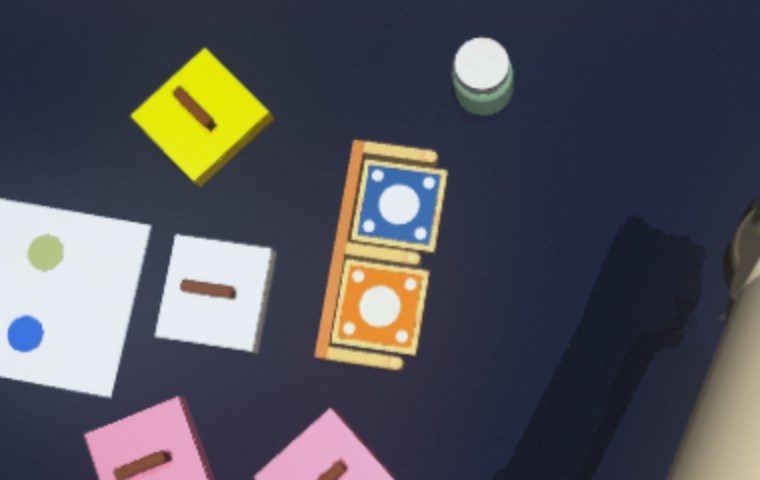

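The orange panel is home and square at crop (380,305). Blue hasn't moved at (399,205), the cover stands clear on the table at (213,292), and the jar is undisturbed. Handing in.

```bash
python3 -c "
from workcell import env
print(env.finish_job())"
```

```text
the job is handed in; nothing more can be done
None
```

I handed the job in at about 26 s: the orange panel is square in the near bay and pressed against the back wall at about 20 N, the white cover stands on the table clear of the frame, and the blue panel has not moved; the arm never went near the jar, tin or tape.

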